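Shut the curing box and show the reference ball to the optical sensor

TASK

First shut the orange lid of the curing box fully, so that its lamp does not dazzle the optical sensor. Then pick up the orange tray by its black grip and carry it level, so that the loose white reference ball stays untouched in its pocket, and finish while still holding the tray level and still, with the ball above the middle of the sensor's dark glass and the tray's underside about 10 cm above the glass. Leave the other things on the bench where they are.

Things in the scene. Friction and masses are not known exactly. Their poses are not given: they have to be found in the camera images.
- cure_box: Curing box, fixed: charcoal open-topped box 180 x 180 x 85 mm high, with a white printed gear inside. It stands left or right of the robot. Origin: centre of its underside; its front faces its own -x, the lid's hinge runs along its far (+x) top edge.
- cure_lid (a joint): Angle of the curing box's lid in rad: 0 = shut, lying flat on the box; it opens upward (up to 1.5) about the far edge. The hinge is stiff: the lid stays where it is left, and 1 to 2 N on the tab moves it down. It starts 0.5 to 1.0 open. Its upper face looks up and away from the robot while open, so come over the top and push that face near the tab down and back towards the robot; pushing on the tab's end edge towards the hinge only jams.
- cure_lid_hinge (a point): Point in the middle of the lid's hinge line, at the lid's underside (85.5 mm above the table, 90 mm behind the box's centre). Axes move with the lid: -x runs from the hinge to the tab within the lid, y along the hinge, z out of its upper face; as the lid opens, -x swings upward.
- cure_lid_tab (a point): Point on the upper face of the lid's black tab, where to push; 197 mm from the hinge along the lid's -x and 8 mm above its underside. The lid is an orange clear plate 180 x 180 x 8 mm; the tab is 70 mm wide (along y), as thick as the lid, and sticks out 30 mm beyond the lid's (and box's) front edge. Shut, this point is 93.5 mm above the table. Axes as for the hinge point.
- tray: Loose orange tray, a flat plate 140 (x) x 80 (y) x 6 mm, 105 to 195 g, with two 16 mm round pocket holes right through it, 46 mm to either side of the centre along x, and in the middle a black upright grip 34 (x) x 16 (y) x 50 mm high (from 6 to 56 mm above the tray's underside), to be pinched across its 16 mm. The ball lies in the +x pocket. Origin: centre of the plate's underside; z up.
- tray_pocket (a point): Point fixed to the tray where the ball's centre is when seated: 46 mm along the tray's +x, 18.7 mm above its underside.
- ball_center (a point): Centre of the loose matt white ceramic reference ball, 30 mm in diameter, 55 g. It sits about 2 mm deep in its pocket, its top 34 mm above the tray's underside, and rolls out if the tray tips beyond about 30 degrees or is jerked.
- sensor: Optical sensor, fixed: white flat box 170 x 170 x 60 mm high, looking straight up. Origin: centre of its underside. It stands on the other side from the curing box.
- sensor_glass (a point): Middle of the round dark glass (80 mm across) in the sensor's top, 60 mm above the table.
- resin_bottle: Amber bottle, 66 mm across, 170 mm high, standing. Bystander; origin: centre of the underside.
- tower: White printed lattice tower, 50 x 50 mm foot, 128 mm high, standing. Bystander; origin: centre of the underside.
- scraper: Scraper, 190 mm long, lying along its own x. Bystander; origin: below its middle.
- cup: White plastic cup, 72 mm across, 80 mm high. Bystander; origin: centre of the underside.
- spool: Spool of blue filament with black flanges lying flat, 110 mm across, 48 mm high. Bystander; origin: centre of the underside.
- gear: Small green printed gear, 55 mm across, 26 mm high with its hub, lying flat. Bystander; origin: centre of the underside.
- bracket: Blue printed angle bracket, 50 x 30 mm foot, 36 mm high. Bystander; origin: centre of its foot.
Not all that is in view belongs to the job. Leave any turquoise look-alike of the tray alone.

How it is judged:
By the outcome, as a careful person would: the job done as asked, in the order asked, and still so for the second after the job is handed in, while the arm keeps its last pose, push and grip.
It also fails if it takes over 64 s, if anything falls off the work surface, if the arm or the gripper's body presses on something with over 40 N, if the wrist force passes 120 N, or if a joint passes its speed limit or range.

ROBOT

A 6-joint arm with a two-finger parallel gripper is mounted at the origin on the work surface. World frame = base frame: x ahead of the robot, y to its left, z up, the work surface at z = 0. Lengths are in m, angles in rad, forces in N, time in s.
With the tool pointing down it reaches from about 0.4 to 0.825 m from the base axis. Payload 7 kg.
Tool frame: the origin (TCP) lies on the centre line of the jaws, within the pads' length; the fingertips stand 22 mm ahead of it and the grasp point (between the pads) lies 3 mm ahead of it (tips_ahead is the distance from the TCP to the fingertips, in m); z points along the fingers, y is the line along which they close (so a half turn about z gives the same grasp; the last joint's range is limited). The gripper opens to 88 mm and grips with 3 to 60 N. Pads are 19 mm wide; open, the fingers measure 130 mm over their backs; the gripper's body (78 mm by 193 mm) begins 47 mm behind the grasp point.
Start: joints at [1.452, 0.359, 0.012, 0, -1.224, -0.288], TCP at [0.267, 0.62, 0.249] pointing down, gripper open.
Joint ranges: [-3.07, 3.07], [-1.43, 2.12], [-1.02, 1.25], [-3.03, 1.67], [-3.05, -0], [-3.03, 3.03]. Speed limits (rad/s): [2.39, 2.39, 3.01, 3.14, 3.14, 3.14].

INTERFACE

Orientations are given as a unit quaternion [x, y, z, w].
In Python, from bench import state, read_camera, calibration, job_done, tips_ahead gives the robot as it stands. The module is installed in compiled form; this text tells all that it offers.
- The arm moves only by the tool move_arm, never from a script. Its argument "motion" is one flat list of numbers, 7 for each row, row after row: the shift along the tool's x, y, z scaled (see below), then the turn, a rotation vector about the tool's x, y, z scaled (see below), then the closure in counts, from 0 (fully open) to 255 (shut). In form: [dx, dy, dz, ax, ay, az, gripper, dx, dy, dz, ax, ay, az, gripper, ...]. A call has 1 to 20 rows; each row shifts and turns the commanded pose from where the row before left it, along the tool's axes as they then stand; what a row does not reach is not made up. The controller multiplies each number of a shift by 0.025 m and each number of a turn by 2 pi rad. A row lasts 1/12 s, in which the tool goes at most 41.7 mm and 7.16 degrees, less where a joint would pass 70% of its speed; a pose out of reach is approached as far as the arm can. A call with a number of a shift or a turn outside -1 to 1 is refused whole. A call with a gripper value outside its range is refused whole. The fingers move at their own pace and stop on an object; "newtons" is the grip in N (left out, the last holds). Time passes only in rows, so rows that do not move let the fingers close. It gives the time, the measured TCP pose, the force, the opening and the grip force at its end, in the units of the state.
- state(): the state, without advancing time (a new reading comes with each control period).
- read_camera(name): name is "side" or "top" or "wrist"; returns the picture (480x640x3 uint8, blue, green, red); there is no depth.
- calibration(name): a dict with "vfov" (degrees; the focal length in pixels is half the picture's height over the tangent of half this angle, whatever the lens; pixels are square), "cx", "cy" (the principal point, pixels), "cam_to_world" (4x4, takes a point from camera to world coordinates). Camera axes: x right, y up, looking along -z (the intrinsics and any distortion apply to the point x, -y, -z); pixel columns grow to the right and rows downward; lengths in m; the calibration is good to about 2 mm. A picture is of the moment at which its call begins: read the wrist's pose just before it. calibration takes no time and is no camera call; for the wrist camera it gives the pose at the moment of the call.
- job_done(): hands the job in; it is judged then, once.
The state is a dict: "time": time; "joint_pos": joint angles; "joint_velocities": joint speeds; "tau": joint torques, N m; "ee_pos": TCP position; "orientation": TCP orientation; "ft_force": force on the tool from outside, world axes, zero at the start; "moment": the same for the moment, N m; "gripper_width": opening from 0.0 (shut) to 1.0 (fully open); "finger_force": force on a finger pad.
Only numpy, scipy, OpenCV 4.12 (cv2) and the standard library are available. Lean on these libraries where they do the work, as an engineer would, in place of code of your own. Each camera call takes 0.05 s, during which the arm holds its last target. There are 200 camera calls.

## Working session

There is one attempt and no reset: what is moved stays moved. The work goes in short steps, Python scripts to look and compute and a tool call to move; the robot and the scene stay as the last step left them, time stands still between calls to the robot, and variables do not carry over. Pictures are saved under pics/ and viewed, at most 10 in all, crops included, and the job is handed in when it is done.

Besides the shell and the picture viewer there is one more tool, called after "Call:" by a JSON object that holds its "name" and its "arguments", one argument or row to a line. move_arm: Moves the arm, as the interface text tells. Shifts and turns lie within -1 to 1; 1 stands for 0.025 m of shift or 2 pi rad of turn. Its arguments: {"type":"object","properties":{"motion":{"type":"array","items":{"type":"number"}},"newtons":{"type":"number"}},"required":["motion"]}

```bash
mkdir -p pics; python3 - <<'E'
from bench import *
import cv2
for n in ("top","side"):
    cv2.imwrite(f"pics/{n}0.png",read_camera(n)); c=calibration(n); print(n,c)
s=state(); print(s)
print(calibration("wrist"),tips_ahead)
E
```

```text
top {'vfov': 56.11443157976612, 'cx': 328.0438885608827, 'cy': 236.8057435243977, 'cam_to_world': array([[ 0.00309024,  0.99479758, -0.10182452,  0.39262661],
       [-0.99986459,  0.00142792, -0.01639419, -0.02795866],
       [-0.0161635 ,  0.1018614 ,  0.99466728,  1.20136139],
       [ 0.        ,  0.        ,  0.        ,  1.        ]])}
side {'vfov': 51.834614829807904, 'cx': 317.8071216058247, 'cy': 239.15097413425428, 'cam_to_world': array([[ 0.94610101,  0.17181992, -0.27453741,  0.27338339],
       [-0.32365898,  0.47087719, -0.82068236, -0.80812959],
       [-0.01173617,  0.86530491,  0.50110844,  0.58114935],
       [ 0.        ,  0.        ,  0.        ,  1.        ]])}
{'time': 0.1, 'joint_pos': array([ 1.45210013e+00,  3.59345362e-01,  1.11618637e-02, -2.88366750e-04,
       -1.22408324e+00, -2.88021304e-01]), 'joint_velocities': array([ 0.00050622, -0.00152504,  0.00339472,  0.0008369 , -0.00052606,
       -0.00132449]), 'tau': array([-1.65224534e-03, -5.84161556e+01,  2.93751276e+01,  7.01545089e+00,
        1.02297086e-02, -4.03085846e-05]), 'ee_pos': array([0.26694695, 0.61954636, 0.24770547]), 'orientation': array([ 9.79383580e-01, -2.02008029e-01, -7.29120245e-05,  7.44036085e-04]), 'ft_force': array([-0.86614093,  0.13251669, -0.01613609]), 'moment': array([ 0.01473354,  0.00817428, -0.05251223]), 'finger_force': 0.0, 'gripper_width': 0.9969044376081908}
{'vfov': 67.87042114454309, 'cx': 316.6395169403111, 'cy': 242.87967755898697, 'cam_to_world': array([[-3.95835424e-01,  8.83756019e-01,  2.49578876e-01,
         3.32917802e-01],
       [-9.18321076e-01, -3.81186916e-01, -1.06690845e-01,
         5.91958122e-01],
       [ 8.47525969e-04, -2.71425558e-01,  9.62459063e-01,
         3.85552847e-01],
       [ 0.00000000e+00,  0.00000000e+00,  0.00000000e+00,
         1.00000000e+00]])} 0.022
```

View pics/top0.png

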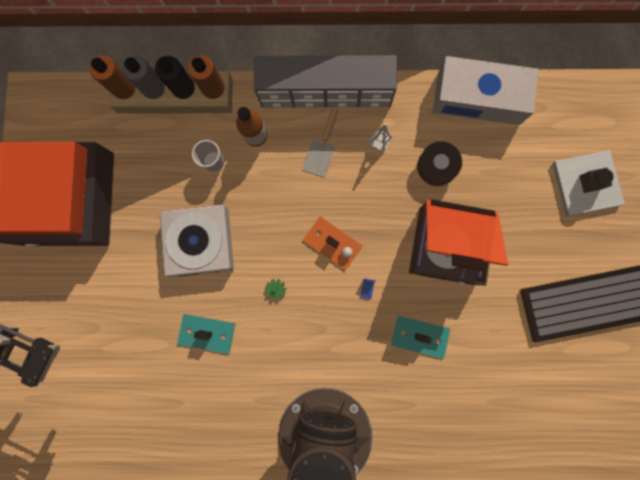

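View pics/side0.png

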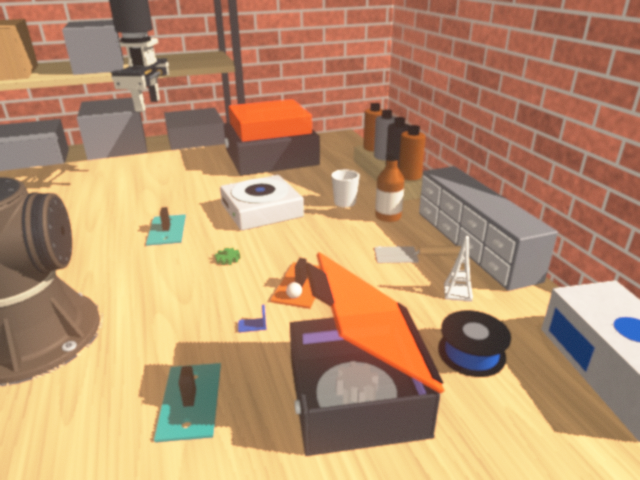

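Top view: the orange tray is at (332,243) with its white ball at (347,253). The turquoise look-alikes at (207,335) and (421,337) are not the one meant. The sensor glass is at (193,240), and the box is at (455,240) with its lid tab at (468,262). In the side view the tab is at (315,280), the ball at (294,290) and the glass at (261,189). I'll enlarge these to confirm.

```bash
cat > h.py <<'E'
import numpy as np, cv2
from bench import *
from scipy.optimize import least_squares
def cal(n):
    c=calibration(n); return c,240/np.tan(np.radians(c["vfov"]/2))
def ray(n,u,v,C=None):
    c,f=C or cal(n); T=c["cam_to_world"]
    d=T[:3,:3]@np.array([(u-c["cx"])/f,-(v-c["cy"])/f,-1]); return T[:3,3],d
def onz(n,u,v,z,C=None):
    o,d=ray(n,u,v,C); return o+d*(z-o[2])/d[2]
def proj(n,p,C=None):
    c,f=C or cal(n); T=c["cam_to_world"]; q=(np.atleast_2d(p)-T[:3,3])@T[:3,:3]
    return np.c_[c["cx"]-f*q[:,0]/q[:,2], c["cy"]+f*q[:,1]/q[:,2]]
def tri(a,b):
    A=[];B=[]
    for n,u,v in (a,b):
        o,d=ray(n,u,v); d/=np.linalg.norm(d); M=np.eye(3)-np.outer(d,d); A.append(M);B.append(M@o)
    return np.linalg.lstsq(np.vstack(A),np.hstack(B),rcond=None)[0]
E
python3 - <<'E'
from h import *
t=cv2.imread("pics/top0.png"); s=cv2.imread("pics/side0.png")
def crop(i,x,y,w,h,W,H): return cv2.resize(i[y:y+h,x:x+w],(W,H),interpolation=cv2.INTER_CUBIC)
a=crop(t,395,190,120,100,400,333); b=crop(t,290,205,90,75,400,333); 
a=crop(t,395,190,120,90,400,300); b=crop(t,290,205,80,60,400,300); c=crop(s,270,240,200,150,400,300); d=crop(t,150,195,96,72,400,300)
cv2.imwrite("pics/c.png",np.vstack([np.hstack([a,b]),np.hstack([c,d])]))
print("ball",tri(("top",347,253),("side",294,290)),"glass",tri(("top",193,240),("side",261,189)),"tab",tri(("top",468,262),("side",315,280)))
print("base", onz("top",325,440,0))
E
```

```text
ball [ 0.47254269 -0.05875993  0.02043134] glass [0.50264865 0.33575963 0.06104759] tab [ 0.43635695 -0.31464848  0.22039948]
base [-0.00812813 -0.0019706   0.        ]
```

View pics/c.png

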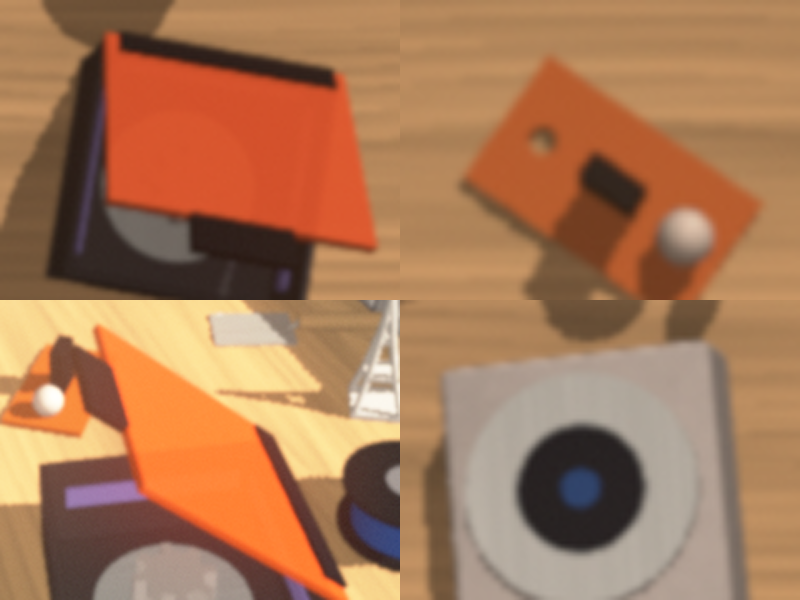

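```bash
python3 - <<'E'
from h import *
T,S=cal("top"),cal("side")
def Rz(a): return np.array([[np.cos(a),-np.sin(a),0],[np.sin(a),np.cos(a),0],[0,0,1]])
def lid(p,q):
    x,y,w,th=q; c,s=np.cos(th),np.sin(th); p=np.atleast_2d(p)
    # -x swings up: rotate about +y by th
    l=np.c_[c*p[:,0]+s*p[:,2]+.09,p[:,1],-s*p[:,0]+c*p[:,2]+.0855]
    return l@Rz(w).T+[x,y,0]
tp=[[-.18,.09,.008],[-.18,-.09,.004],[-.21,.035,.004],[-.21,-.035,.004]]
tm=[[427.4,250.9],[507.8,264.4],[452,265],[475.4,269.5]]
sp=[[-.18,.09,.004],[-.18,-.09,.002]]; sm=[[318.5,252.5],[340,335]]
# hinge corners
tp+=[[0,.09,.008]]; tm+=[[426.5,200.5]]
sp+=[[0,-.09,.008]]; sm+=[[442,388]]
f=lambda q:np.r_[(proj("top",lid(tp,q),T)-tm).ravel(),(proj("side",lid(sp,q),S)-sm).ravel()]
r=least_squares(f,[.48,-.3,-.1,.7],loss="soft_l1"); q=r.x
print("box",q,np.round(f(q).reshape(-1,2),1).tolist()); print("tab",lid([-.197,0,.008],q),"hinge",lid([0,0,0],q))
for th in (.6,.4,.2,0): print(th,lid([-.197,0,.008],[*q[:3],th]))
bp=[[.046,0,.0187],[-.046,0,.005],[-.07,.04,.006],[.07,.04,.006],[-.07,-.04,.003]]
def tr(q): return np.array(bp)@Rz(q[2]).T+[q[0],q[1],0]
m=[[347,252.2],[318,233],[320,216],[362.6,246],[302,242]]
f=lambda q:(proj("top",tr(q),T)-m).ravel()
r=least_squares(f,[.48,-.03,-.6]); print("tray",r.x,np.round(f(r.x),1), "pocket",tr(r.x)[0])
print("glass",onz("top",193.2,240.4,.06))
print("bracket",onz("top",368,289,.0),"gear",onz("top",276,290,.01),"tower",onz("top",380,140,.05))
E
```

```text
box [ 0.49114001 -0.32425638 -0.16235838  0.71568888] [[-0.6, -1.1], [0.0, 0.1], [0.0, -0.0], [9.0, 0.8], [-1.5, -0.9], [-3.3, -0.6], [-0.3, -0.5], [2.7, 1.1]]
tab [[ 0.43842722 -0.31562201  0.2207962 ]] hinge [[ 0.5799564  -0.33880452  0.0855    ]]
0.6 [[ 0.42396128 -0.31325249  0.20333725]]
0.4 [[ 0.40396803 -0.30997759  0.1695839 ]]
0.2 [[ 0.39099088 -0.30785193  0.13247839]]
0 [[ 0.38554718 -0.30696025  0.0935    ]]
tray [ 0.49775944 -0.02010683 -2.16770594] [-0.1  0.4  0.3  0.6 -0.7  0.3  0.1 -0.4  0.4 -1. ] pocket [ 0.47190334 -0.05815235  0.0187    ]
glass [0.49972836 0.33589235 0.06      ]
bracket [ 0.37687992 -0.1143664   0.        ] gear [0.37359526 0.12829426 0.01      ] tower [ 0.76598333 -0.14451685  0.05      ]
```

Call:
{"name": "move_arm", "arguments": {
  "motion": [0.84,0.77,-0.1,0,0,0,255,0.84,0.77,-0.1,0,0,0,255,0.84,0.77,-0.1,0,0,0,255,0.84,0.77,-0.1,0,0,0,255,0.84,0.77,-0.1,0,0,0,255,0.84,0.77,-0.1,0,0,0,255,0.84,0.77,-0.1,0,0,0,255,0.84,0.77,-0.1,0,0,0,255,0.84,0.77,-0.1,0,0,0,255,0.84,0.77,-0.1,0,0,0,255,0.84,0.77,-0.1,0,0,0,255,0.84,0.77,-0.1,0,0,0,255,0.84,0.77,-0.1,0,0,0,255,0.84,0.77,-0.1,0,0,0,255,0.84,0.77,-0.1,0,0,0,255,0.84,0.77,-0.1,0,0,0,255,0.84,0.77,-0.1,0,0,0,255,0.84,0.77,-0.1,0,0,0,255,0.84,0.77,-0.1,0,0,0,255,0.84,0.77,-0.1,0,0,0,255]
}}

```text
time: 1.77
ee_pos: [0.5006, 0.0987, 0.2985]
orientation: [0.979, -0.202, -0.0, 0.0]
ft_force: [0.4, 0.5, 0.2]
gripper_width: 0.004
finger_force: 0.0
```

Call:
{"name": "move_arm", "arguments": {
  "motion": [0,0,0,0,0,0.0187,255,0,0,0,0,0,0.0187,255,0,0,0,0,0,0.0187,255,0,0,0,0,0,0.0187,255,0,0,0,0,0,0.0187,255,0,0,0,0,0,0.0187,255,0,0,0,0,0,0.0187,255,0,0,0,0,0,0.0187,255,0,0,0,0,0,0.0187,255,0,0,0,0,0,0.0187,255,0,0,0,0,0,0.0187,255,0,0,0,0,0,0.0187,255,0,0,0,0,0,0.0187,255,0,0,0,0,0,0.0187,255,0,0,0,0,0,0.0187,255,0,0,0,0,0,0,255]
}}

```text
time: 3.1
ee_pos: [0.5002, 0.1, 0.2983]
orientation: [-0.465, 0.885, 0.0, -0.0]
ft_force: [-0.8, 0.7, 0.3]
gripper_width: 0.005
finger_force: 0.0
```

Call:
{"name": "move_arm", "arguments": {
  "motion": [0.91,-0.52,0,0,0,0,255,0.91,-0.52,0,0,0,0,255,0.91,-0.52,0,0,0,0,255,0.91,-0.52,0,0,0,0,255,0.91,-0.52,0,0,0,0,255,0.91,-0.52,0,0,0,0,255,0.91,-0.52,0,0,0,0,255,0.91,-0.52,0,0,0,0,255,0.91,-0.52,0,0,0,0,255,0.91,-0.52,0,0,0,0,255,0.91,-0.52,0,0,0,0,255,0.91,-0.52,0,0,0,0,255,0.91,-0.52,0,0,0,0,255,0.91,-0.52,0,0,0,0,255,0.91,-0.52,0,0,0,0,255,0.91,-0.52,0,0,0,0,255]
}}

```text
time: 4.43
ee_pos: [0.4669, -0.319, 0.2983]
orientation: [-0.469, 0.883, 0.0, -0.0]
ft_force: [0.6, 1.5, -0.1]
gripper_width: 0.002
finger_force: 0.0
```

Call:
{"name": "move_arm", "arguments": {
  "motion": [0,0,0.5,0,0,0,255,0,0,0.5,0,0,0,255,0,0,0.4,0,0,0,255,0,0,0.4,0,0,0,255,0,0,0,0,0,0,255]
}}

```text
time: 4.85
ee_pos: [0.4663, -0.3171, 0.2512]
orientation: [-0.468, 0.884, 0.001, -0.001]
ft_force: [-1.6, 1.0, -0.6]
gripper_width: 0.004
finger_force: 0.0
```

```bash
python3 - <<'E'
from h import *
i=read_camera("side"); cv2.imwrite("pics/s1.png",cv2.resize(i[150:420,200:520],(640,540)))
E
```

```text
(no output)
```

View pics/s1.png

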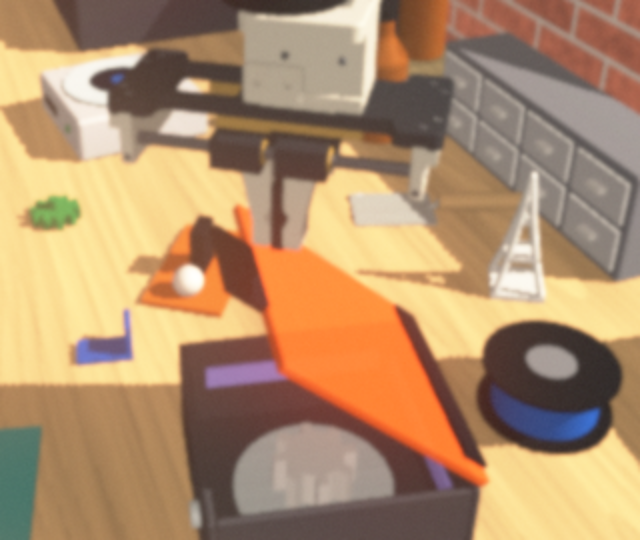

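The closed fingertips (275,245) are just over the lid's upper face beside the tab, with nothing else touched. Next I push along the lid's arc.

Call:
{"name": "move_arm", "arguments": {
  "motion": [0,0,0.3,0,0,0,255,0,0,0.25,0,0,0,255,0.11,0.24,0.33,0,0,0,255,0.11,0.24,0.33,0,0,0,255,0.11,0.24,0.33,0,0,0,255,0.08,0.17,0.33,0,0,0,255,0.08,0.17,0.33,0,0,0,255,0.08,0.17,0.33,0,0,0,255]
}}

```text
time: 5.57
ee_pos: [0.4331, -0.3121, 0.1896]
orientation: [-0.467, 0.884, 0.0, 0.0]
ft_force: [-0.4, 0.8, 0.0]
gripper_width: 0.006
finger_force: 0.4
```

Call:
{"name": "move_arm", "arguments": {
  "motion": [0.06,0.12,0.355,0,0,0,255,0.06,0.12,0.355,0,0,0,255,0.06,0.12,0.355,0,0,0,255,0.035,0.075,0.37,0,0,0,255,0.035,0.075,0.37,0,0,0,255,0.035,0.075,0.37,0,0,0,255]
}}

```text
time: 6.07
ee_pos: [0.4176, -0.3099, 0.1349]
orientation: [-0.467, 0.884, -0.0, -0.0]
ft_force: [1.2, -0.3, 1.1]
gripper_width: 0.003
finger_force: 0.3
```

Call:
{"name": "move_arm", "arguments": {
  "motion": [0,0.02,0.25,0,0,0,255,0,0.02,0.25,0,0,0,255,0,0,0.2,0,0,0,255,0,0,0.1,0,0,0,255,0,0,0,0,0,0,255]
}}

```text
time: 6.48
ee_pos: [0.4169, -0.3093, 0.1159]
orientation: [-0.467, 0.884, 0.0, -0.0]
ft_force: [-0.3, 0.1, 0.7]
gripper_width: 0.007
finger_force: 0.0
```

Call:
{"name": "move_arm", "arguments": {
  "motion": [0,0,0.06,0,0,0,255,0,0,0.06,0,0,0,255,0,0,0,0,0,0,255]
}}

```text
time: 6.73
ee_pos: [0.4172, -0.3095, 0.1155]
orientation: [-0.468, 0.884, -0.001, 0.0]
ft_force: [-7.9, 7.3, 26.3]
gripper_width: 0.009
finger_force: 13.0
```

```bash
python3 - <<'E'
from h import *
i=read_camera("side"); cv2.imwrite("pics/s2.png",cv2.resize(i[200:440,240:480],(600,600)))
E
```

```text
(no output)
```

View pics/s2.png

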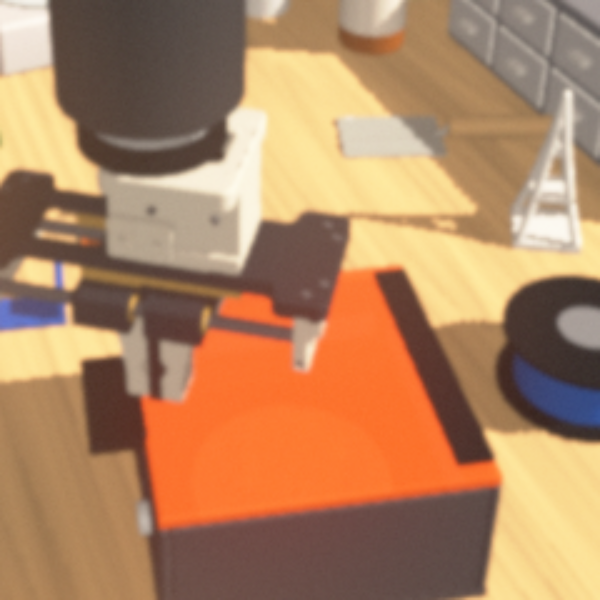

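Lid is flat on the box (26 N against the stop, seam closed at (150,520)). Now lift and go over the tray.

Call:
{"name": "move_arm", "arguments": {
  "motion": [0,0,-0.3,0,0,0,255,0,0,-0.9,0,0,0,255,0,0,-0.9,0,0,0,255,0,0,-0.9,0,0,0,255,0,0,-0.9,0,0,0,255,0,0,-0.9,0,0,0,255,0,0,-0.9,0,0,0,255,0,0,-0.9,0,0,0,255,0,0,-0.9,0,0,0,255]
}}

```text
time: 7.53
ee_pos: [0.417, -0.3093, 0.3017]
orientation: [-0.467, 0.884, -0.0, 0.0]
ft_force: [1.1, -0.3, 0.2]
gripper_width: 0.006
finger_force: 0.0
```

Call:
{"name": "move_arm", "arguments": {
  "motion": [-0.95,0.32,0,0,0,0,100,-0.95,0.32,0,0,0,0,100,-0.95,0.32,0,0,0,0,100,-0.95,0.32,0,0,0,0,100,-0.95,0.32,0,0,0,0,100,-0.95,0.32,0,0,0,0,100,-0.95,0.32,0,0,0,0,100,-0.95,0.32,0,0,0,0,100,-0.95,0.32,0,0,0,0,100,-0.95,0.32,0,0,0,0,100,-0.95,0.32,0,0,0,0,100,-0.95,0.32,0,0,0,0,100,0,0,0,0,0,0,100,0,0,0,0,0,0,100]
}}

```text
time: 8.7
ee_pos: [0.4985, -0.0186, 0.3003]
orientation: [-0.468, 0.884, 0.0, 0.0]
ft_force: [-0.6, 0.3, -1.5]
gripper_width: 0.607
finger_force: 0.0
```

```bash
python3 - <<'E'
from h import *
import pickle
C=cal("wrist"); i=read_camera("wrist"); s=state(); pickle.dump((C,s),open("w1.pkl","wb")); cv2.imwrite("pics/w1.png",i)
t=read_camera("top"); cv2.imwrite("pics/t1.png",t)
print(s["ee_pos"],s["orientation"],s["gripper_width"])
print(proj("wrist",[[.4719,-.058,.0187],[.4978,-.0201,.056]],C))
# lid check: top face corners if shut
x,y,w=.4911,-.3243,-.1624
E
```

```text
[ 0.49822981 -0.01940629  0.30033937] [-4.67804690e-01  8.83831867e-01 -6.92843202e-06 -4.42190930e-05] 0.6074534079446964
[[315.05090372 164.85877283]
 [314.81303923 210.21234583]]
```

View pics/w1.png

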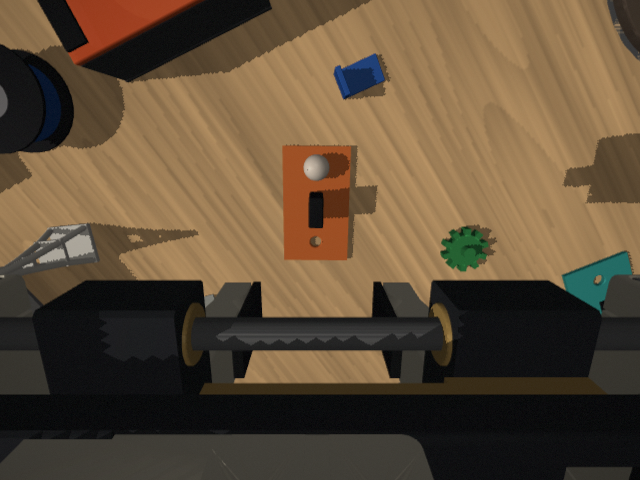

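The wrist view shows the orange tray, aligned with the tool: ball at (316,167), empty hole at (315,241), black grip at (316,210). It is the only orange tray.

```bash
python3 - <<'E'
from h import *
import pickle
C,s=pickle.load(open("w1.pkl","rb"))
i=cv2.imread("pics/w1.png"); hsv=cv2.cvtColor(i,cv2.COLOR_BGR2HSV)
m=((hsv[...,0]<14)&(hsv[...,1]>170)&(hsv[...,2]>50)).astype(np.uint8); m[:, :270]=0;m[:140]=0;m[275:]=0
m=cv2.morphologyEx(m,cv2.MORPH_OPEN,np.ones((3,3)))
c=max(cv2.findContours(m,0,1)[0],key=cv2.contourArea); b=cv2.boxPoints(cv2.minAreaRect(c)); print(b)
bp=np.array([[.07,.04,.006],[.07,-.04,.006],[-.07,-.04,.006],[-.07,.04,.006],[.046,0,.0187]])
def tr(q): a=q[2]; return bp@np.array([[np.cos(a),np.sin(a),0],[-np.sin(a),np.cos(a),0],[0,0,1]])+[q[0],q[1],0]
P=proj("wrist",tr([.4978,-.0201,-2.168]),C); M=np.array([b[np.argmin(np.linalg.norm(b-p,axis=1))] for p in P[:4]]+[[316.5,167.5]])
f=lambda q:(proj("wrist",tr(q),C)-M).ravel()
q=least_squares(f,[.4978,-.0201,-2.168]).x; print(q,np.round(f(q),1))
from scipy.spatial.transform import Rotation as R
Rt=R.from_quat(s["orientation"]).as_matrix(); d=Rt.T@(np.r_[q[:2],.038]-s["ee_pos"]); print("tool delta/.025",d/.025, "tool x yaw",np.arctan2(Rt[1,0],Rt[0,0]))
E
```

```text
[[282.99997 258.99997]
 [282.99997 145.99997]
 [349.99997 145.99997]
 [349.99997 258.99997]]
[ 0.49796185 -0.01665469 -2.16720571] [-0.7 -0.3  0.7 -0.3 -2.1  0.4  2.2  0.4 -0.  -0.1]
tool delta/.025 [-0.08587545  0.07044818 10.49356944] tool x yaw -2.1679820792021878
```

Call:
{"name": "move_arm", "arguments": {
  "motion": [-0.09,0.07,0.9,0,0,0,100,0,0,0.9,0,0,0,100,0,0,0.9,0,0,0,100,0,0,0.9,0,0,0,100,0,0,0.9,0,0,0,100,0,0,0.9,0,0,0,100,0,0,0.9,0,0,0,100,0,0,0.9,0,0,0,100,0,0,0.8,0,0,0,100,0,0,0.7,0,0,0,100,0,0,0.6,0,0,0,100,0,0,0.5,0,0,0,100,0,0,0.4,0,0,0,100,0,0,0.25,0,0,0,100,0,0,0,0,0,0,100,0,0,0,0,0,0,100]
}}

```text
time: 10.13
ee_pos: [0.498, -0.0175, 0.0393]
orientation: [-0.467, 0.884, -0.0, -0.0]
ft_force: [-0.1, 0.2, -0.0]
gripper_width: 0.606
finger_force: 0.0
```

Call:
{"name": "move_arm", "arguments": {
  "motion": [0,0,0,0,0,0,130,0,0,0,0,0,0,150,0,0,0,0,0,0,170,0,0,0,0,0,0,185,0,0,0,0,0,0,195,0,0,0,0,0,0,205,0,0,0,0,0,0,215,0,0,0,0,0,0,235,0,0,0,0,0,0,255,0,0,0,0,0,0,255,0,0,0,0,0,0,255,0,0,0,0,0,0,255],
  "newtons": 30
}}

```text
time: 11.13
ee_pos: [0.4983, -0.0168, 0.0394]
orientation: [-0.467, 0.884, -0.0, 0.0]
ft_force: [0.3, 0.4, 3.3]
gripper_width: 0.183
finger_force: 30.0
```

Call:
{"name": "move_arm", "arguments": {
  "motion": [0,0,-0.04,0,0,0,255,0,0,-0.08,0,0,0,255,0,0,-0.14,0,0,0,255,0,0,-0.22,0,0,0,255,0,0,-0.3,0,0,0,255,0,0,-0.38,0,0,0,255,0,0,-0.44,0,0,0,255,0,0,-0.48,0,0,0,255,0,0,-0.5,0,0,0,255,0,0,-0.5,0,0,0,255,0,0,-0.5,0,0,0,255,0,0,-0.5,0,0,0,255,0,0,-0.48,0,0,0,255,0,0,-0.44,0,0,0,255,0,0,-0.38,0,0,0,255,0,0,-0.3,0,0,0,255,0,0,-0.22,0,0,0,255,0,0,-0.14,0,0,0,255,0,0,-0.08,0,0,0,255,0,0,-0.04,0,0,0,255]
}}

```text
time: 12.8
ee_pos: [0.4978, -0.0169, 0.1932]
orientation: [-0.467, 0.884, 0.0, -0.0]
ft_force: [0.4, -0.1, -1.7]
gripper_width: 0.179
finger_force: 30.0
```

```bash
python3 - <<'E'
from h import *
from scipy.spatial.transform import Rotation as R
w=read_camera("wrist"); C=cal("wrist"); s=state(); sd=read_camera("side")
cv2.imwrite("pics/l1.png",np.hstack([cv2.resize(w[60:360,160:480],(400,375)),cv2.resize(sd[110:335,180:420],(400,375))]))
Rt=R.from_quat(s["orientation"]).as_matrix()
print(s["ee_pos"],s["ft_force"],(Rt.T@(np.array([.501+.0258,.3359+.0381,.1994])-s["ee_pos"]))/.025)
p=s["ee_pos"]+Rt@[.046,0,.0394-.0187]; print(p,proj("wrist",p,C),proj("side",p))
E
```

```text
[ 0.49786559 -0.01696249  0.19312048] [-0.69713154 -0.20794612 -1.0991269 ] [-13.57243548   7.85431235  -0.25310146]
[ 0.47194215 -0.05496946  0.17243387] [[312.60143032 204.52576455]] [[289.03661199 219.39481737]]
```

View pics/l1.png

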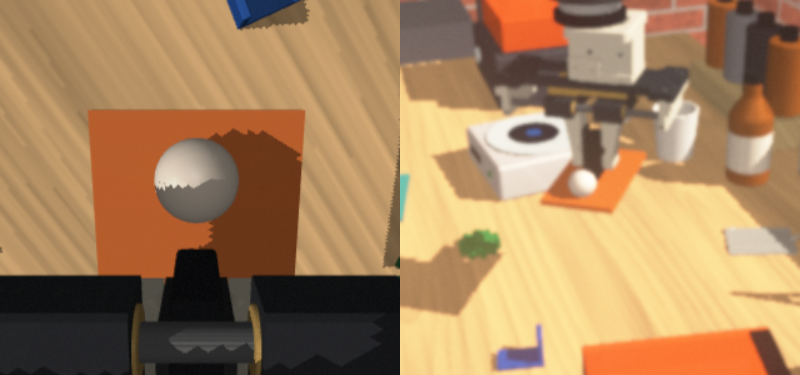

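Ball is seated, tray level, at wrist pixel (317,205) and side pixel (290,220) as predicted. Carry it smoothly to the sensor.

Call:
{"name": "move_arm", "arguments": {
  "motion": [-0.087,0.05,0,0,0,0,255,-0.173,0.1,0,0,0,0,255,-0.26,0.15,0,0,0,0,255,-0.346,0.2,0,0,0,0,255,-0.433,0.25,0,0,0,0,255,-0.519,0.3,0,0,0,0,255,-0.606,0.35,0,0,0,0,255,-0.69,0.4,0,0,0,0,255,-0.69,0.4,0,0,0,0,255,-0.69,0.4,0,0,0,0,255,-0.69,0.4,0,0,0,0,255,-0.69,0.4,0,0,0,0,255,-0.69,0.4,0,0,0,0,255,-0.69,0.4,-0.02,0,0,0,255,-0.69,0.4,-0.04,0,0,0,255,-0.69,0.4,-0.04,0,0,0,255,-0.69,0.4,-0.04,0,0,0,255,-0.69,0.4,-0.04,0,0,0,255,-0.69,0.4,-0.02,0,0,0,255]
}}

```text
time: 14.48
ee_pos: [0.5205, 0.2937, 0.1983]
orientation: [-0.467, 0.884, 0.0, 0.0]
ft_force: [0.2, 0.4, -2.1]
gripper_width: 0.182
finger_force: 30.0
```

Call:
{"name": "move_arm", "arguments": {
  "motion": [-0.606,0.35,0,0,0,0,255,-0.519,0.3,0,0,0,0,255,-0.433,0.25,0,0,0,0,255,-0.415,0.24,0,0,0,0,255,-0.346,0.2,0,0,0,0,255,-0.26,0.15,0,0,0,0,255,-0.173,0.1,0,0,0,0,255,-0.087,0.05,0,0,0,0,255,0,0,0,0,0,0,255,0,0,0,0,0,0,255,0,0,0,0,0,0,255,0,0,0,0,0,0,255]
}}

```text
time: 15.48
ee_pos: [0.5268, 0.3727, 0.1984]
orientation: [-0.467, 0.884, 0.0, 0.0]
ft_force: [0.3, 0.0, -1.6]
gripper_width: 0.18
finger_force: 30.0
```

```bash
python3 - <<'E'
from h import *
from scipy.spatial.transform import Rotation as R
s=state(); C=cal("wrist"); w=read_camera("wrist"); t=read_camera("top"); sd=read_camera("side")
cv2.imwrite("pics/f1.png",np.vstack([np.hstack([cv2.resize(t[180:300,120:280],(400,300)),cv2.resize(sd[110:230,190:350],(400,300))]),np.hstack([w[60:360,120:520],cv2.resize(t[190:295,395:535],(400,300))])]))
Rt=R.from_quat(s["orientation"]).as_matrix()
print(s["time"],s["ee_pos"],s["orientation"],(Rt.T@(np.array([.5268,.374,.1994])-s["ee_pos"])))
p=s["ee_pos"]+Rt@[.046,0,.0394-.0187]; print(p,proj("wrist",p,C),proj("side",p),proj("top",p)); print("glass in wrist",proj("wrist",[.501,.3359,.06],C))
E
```

```text
15.4833 [0.52682286 0.37274915 0.19835736] [-4.67054572e-01  8.84228491e-01  4.15324414e-06  4.64758500e-05] [-0.00102036  0.00072398 -0.00104258]
[0.50089336 0.33475577 0.1776534 ] [[312.58106018 204.5583728 ]] [[256.23750381 145.47455299]] [[177.63834644 235.08974244]]
glass in wrist [[315.03399419 179.85994449]]
```

View pics/f1.png

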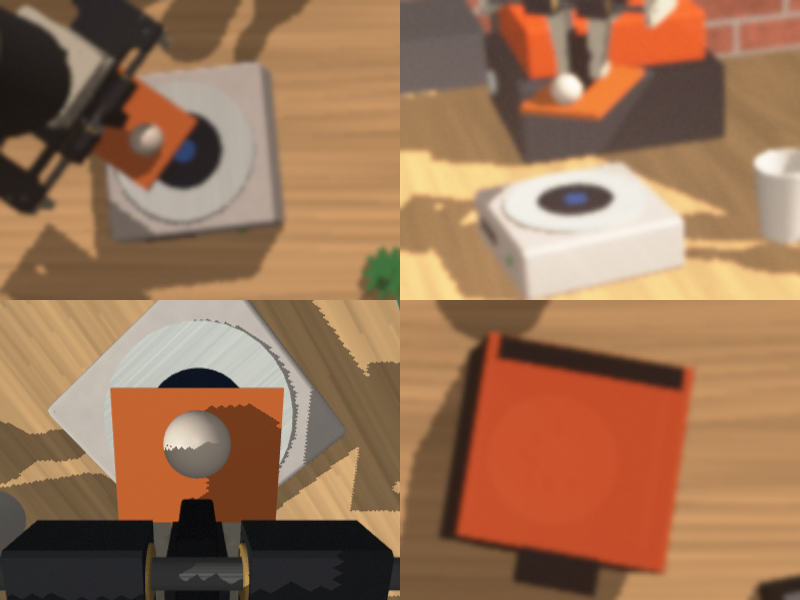

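The ball (top pixel (178,235), side pixel (257,145)) sits over the glass centre as computed, with the underside about 0.159 m above the table (99 mm above the glass). The lid is flat and the bystanders are untouched. I'm handing it in.

```bash
python3 -c "from bench import *; print(job_done())"
```

```text
the job is handed in; nothing more can be done
None
```

The lid is shut, and the arm is holding the tray level and still, with the ball over the middle of the sensor's glass to within a few millimetres and the tray's underside about 10 cm above it; the job is handed in at about 15.5 s.

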